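# Roll two dowels onto the layout line

## Robot

A 6-joint arm with a two-finger parallel gripper is mounted at the origin on the work surface. World frame = base frame: x ahead of the robot, y to its left, z up, the work surface at z = 0. Lengths are in m, angles in rad, forces in N, time in s.
With the tool pointing down it reaches from about 0.35 to 0.8 m from the base axis. Payload 7.3 kg.
Tool frame: the origin (TCP) lies at the very end of the fingers, on their centre line; the grasp point (between the pads) lies 19 mm behind it; z points along the fingers, y is the line along which they close (so a half turn about z gives the same grasp; the last joint's range is limited). The gripper opens to 85 mm and grips with 20 to 120 N. Pads are 22 mm wide; open, the fingers measure 114 mm over their backs; the gripper's body (76 mm by 85 mm) begins 54 mm behind the grasp point. The pads swing forward as they close: fully open they stand 13 mm farther back than shut.
Start: joints at [1.182, 0.342, 1.524, -0, 1.275, -0.146], TCP at [0.126, 0.51, 0.231] pointing down, gripper open.
Joint ranges: [-2.53, 2.53], [-0.77, 2.02], [0.04, 2.7], [-1, 4.14], [0.28, 2.66], [-3.11, 3.11]. Speed limits (rad/s): [2.57, 2.57, 3.14, 3.14, 3.14, 3.14].

## Interface

Orientations are given as a unit quaternion [w, x, y, z].
In Python, from workcell import r gives the robot as it stands. Calls block until the motion is done:
- r.reach(position, orientation): joint-space move of the TCP to a pose.
- r.move_linear(position, max_speed=0.15, rotation=None): straight line of the TCP; rotation=None keeps the orientation; max_speed is the mean speed in m/s.
- r.goto_joints(angles): joint-space move.
- r.gripper_to(opening, newtons=None): finger opening in m; newtons is the grip in N (None keeps the last); returns when the fingers have stopped.
- r.dwell(seconds).
- r.inverse_kinematics(position, orientation): joint angles nearest the present ones, or None.
- r.capture(name): name is "scene" or "top" or "wrist"; returns (picture, depth): 420x560x3 uint8, red, green, blue; 420x560 float32, m along the optical axis (not along the pixel's ray), 0 where there is no reading.
- r.get_calibration(name): a dict with "vfov" (degrees; the focal length in pixels is half the picture's height over the tangent of half this angle, whatever the lens; pixels are square), "cx", "cy" (the principal point, pixels), "position" and "rotation" of the camera in the world. Camera axes: x right, y up, looking along -z (the intrinsics and any distortion apply to the point x, -y, -z); pixel columns grow to the right and rows downward; lengths in m; the calibration is good to about 2 mm. A picture is of the moment at which its call begins: read the wrist's pose just before it. get_calibration takes no time and is no camera call; for the wrist camera it gives the pose at the moment of the call.
A pose or a line that the arm cannot do raises r.MotionError and nothing moves.
- r.sign_off(): hands the job in; it is judged then, once.
Readings, each from a call of its own:
- r.current_time_s(): time.
- r.current_q(): joint angles.
- r.current_joint_velocities(): joint speeds.
- r.current_joint_torque(): joint torques, N m.
- r.current_tcp_pos(): TCP position.
- r.current_tool_rot(): TCP orientation.
- r.current_wrist_force(): force on the tool from outside, world axes, zero at the start.
- r.current_torque(): the same for the moment, N m.
- r.current_finger_gap(): finger opening in m.
- r.current_finger_force(): force on a finger pad.
Only numpy, scipy, OpenCV 4.12 (cv2) and the standard library are available. Lean on these libraries where they do the work, as an engineer would, in place of code of your own. Each camera call takes 0.05 s, during which the arm holds its last target. There are 200 camera calls.

## Task

Line up the two wooden dowels on the layout board: push the thick dowel sideways with your fingertips, best on its top, so that it rolls across the board until it lies along and centred over the dark line, then roll the slim dowel onto the same line in the same way. Roll them by pushing only, never lift them, and leave everything else on the bench and board where it is.

Things in the scene. Friction and masses are not known exactly. Their poses are not given: they have to be found in the camera images.
- board: fixed plywood layout board, 300 (its x) x 420 (its y) x 12 mm thick, flat on the bench (z = 0); origin at the centre of its underside, so its top is at 12 mm. One dowel lies on its left half short of the line (robot's side), the other on its right half beyond the line, each 40 to 90 mm from it; which is which varies
- line: straight dark line drawn on the board's top, 3 mm wide and 410 mm long, flat, fixed; origin at its middle on the board's top; y axis along the line, x axis across it, pointing away from the robot
- thick_dowel: plain smooth wooden cylinder, 44 mm in diameter, 110 mm long, lying within 4 degrees of the line's direction. Origin: its centre, 34 mm above the bench; y: its axis; x and z turn as it rolls (z up at first). Friction 0.45 on the board. A fingertip stroked along its top rolls it half as far as the tip moves; pushed from behind at mid-height it rolls too (higher, tips bind). Let go at 30 mm/s it stops in a few mm
- slim_dowel: plain smooth wooden cylinder, 30 mm in diameter, 110 mm long, lying within 4 degrees of the line's direction. Origin: its centre, 27 mm above the bench; y: its axis; x and z turn as it rolls (z up at first). Friction 0.45 on the board. A fingertip stroked along its top rolls it half as far as the tip moves; pushed from behind at mid-height it rolls too (higher, tips bind). Let go at 30 mm/s it stops in a few mm
- stool_model: toy-sized three-legged wooden stool, 48 mm across and 48 mm high, standing on the board beyond the line on the left; origin at the centre of its underside. To be left alone
- offcut: dark wood block 40 x 60 x 30 mm high, lying on the board short of the line on the right; origin at the centre of its underside. To be left alone
- turned_knob: small turned wooden knob, 24 mm across and 34 mm high, standing on the board between the left and the right half, a little short of the line; origin at the centre of its underside. To be left alone
- glue_bottle: white glue bottle, 56 mm across, 150 mm high, on the bench left of the board; origin at the centre of its underside. To be left alone
- mallet: wooden mallet lying on the bench right of the board, about 250 mm long and 60 mm high; origin under the handle, 100 mm from the head's middle. To be left alone
- chisel: wood-handled chisel lying on the bench left of the board, about 220 mm long; origin near its middle. To be left alone
- pencil_cup: blue ceramic cup, 76 mm across and 95 mm high, on the bench right of the board; origin at the centre of its underside. To be left alone

How it is judged:
By the outcome, as a careful person would: the job done as asked, in the order asked, and still so for the second after the job is handed in, with the robot touching nothing.
It also fails if it takes over 70 s, if anything falls off the work surface, if the arm or the gripper's body presses on something with over 40 N, if the wrist force passes 120 N, or if a joint passes its speed limit or range.

## Working session

There is one attempt and no reset: what is moved stays moved. The work goes in short steps, each a Python script; the robot and the scene stay as the last script left them, time stands still between calls to the robot, and variables do not carry over. Pictures are saved under pics/ and viewed, at most 10 in all, crops included, and the job is handed in when it is done.

```bash
mkdir -p pics; ls; python3 - <<'E'
from workcell import r
import cv2,numpy as np
for n in ("scene","top"):
    p,d=r.capture(n); cv2.imwrite(f"pics/{n}0.png",p[:,:,::-1]); np.save(f"{n}0.npy",d)
    print(n,r.get_calibration(n),(d>0).mean())
print(r.current_tool_rot(),r.current_time_s())
E
```

```text
pics
scene {'vfov': 43.839382657744636, 'cx': 276.46755293799777, 'cy': 208.63224976346388, 'position': array([1.2023893 , 0.07570599, 1.24738025]), 'rotation': array([0.63172868, 0.16851106, 0.20123929, 0.72940088])} 0.9959481292517007
top {'vfov': 54.524940725286925, 'cx': 280.99826524923475, 'cy': 211.4586638854853, 'position': array([ 0.39904485, -0.04694151,  1.01692853]), 'rotation': array([-0.70569946, -0.02763968,  0.04024916,  0.70682695])} 0.9958078231292516
[-2.00590581e-04  1.21115787e-01  9.92638129e-01 -6.86695875e-04] 0.1
```

View pics/top0.png

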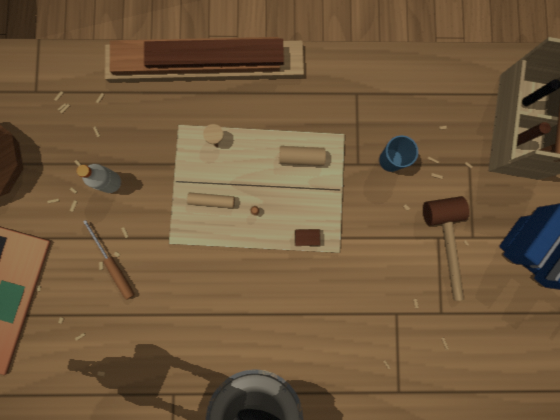

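View pics/scene0.png

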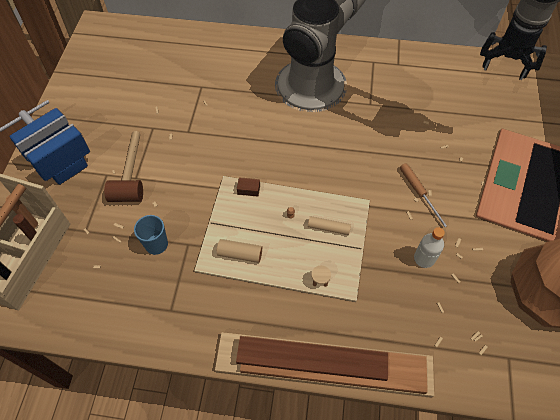

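The top view has up = +x and left = +y. It shows the line from (176,186) to (342,188), with the thick dowel at (302,156), beyond the line on the right. The slim dowel is at (210,201), short of the line on the left. The knob is at (255,210), the stool at (213,135) and the offcut at (307,238).

```bash
cat > h.py <<'E'
import numpy as np, cv2
from scipy.spatial.transform import Rotation as R
def rays(cal,u,v):
    f=210/np.tan(np.radians(cal["vfov"])/2); q=cal["rotation"]
    d=np.stack([(np.asarray(u,float)-cal["cx"])/f,-(np.asarray(v,float)-cal["cy"])/f,-np.ones(np.shape(u))],-1)
    return R.from_quat([q[1],q[2],q[3],q[0]]).apply(d.reshape(-1,3)).reshape(d.shape)
def cloud(cal,depth):
    v,u=np.mgrid[0:420,0:560]; P=cal["position"]+rays(cal,u,v)*depth[...,None]
    P[depth==0]=np.nan; return P
def plane(cal,u,v,z):
    d=rays(cal,u,v); return cal["position"]+d*((z-cal["position"][2])/d[...,2])[...,None]
E
python3 - <<'E'
from h import *; from workcell import r
for n in ("top","scene"):
    cal=r.get_calibration(n); d=np.load(n+"0.npy"); P=cloud(cal,d); img=cv2.imread(f"pics/{n}0.png")
    g=img.max(2)
    box=(P[...,0]>.3)&(P[...,0]<.75)&(abs(P[...,1]+.0)<.32)
    print(n,"board z",np.nanmedian(P[...,2][box&(g>150)]))
    # raised things
    m=(box&(P[...,2]>.022)).astype(np.uint8)
    k,lab,st,c=cv2.connectedComponentsWithStats(m)
    for i in range(1,k):
        if st[i,4]<25: continue
        Q=P[lab==i]; print(st[i,:5],"mean",Q.mean(0).round(4),"min",Q.min(0).round(3),"max",Q.max(0).round(3))
        ctr,sz,a=cv2.minAreaRect((Q[:,:2]*1000).astype(np.float32)); print("   rect",np.round(ctr,1),np.round(sz,1),round(a,1))
    # board and line
    b=(box&(P[...,2]<.02)&(g>120)).astype(np.uint8); k,lab,st,c=cv2.connectedComponentsWithStats(cv2.morphologyEx(b,cv2.MORPH_CLOSE,np.ones((5,5))))
    i=1+st[1:,4].argmax(); bm=cv2.erode((lab==i).astype(np.uint8),np.ones((5,5)))
    ctr,sz,a=cv2.minAreaRect((plane(cal,*np.nonzero(lab==i)[::-1],.012)[:,:2]*1000).astype(np.float32)); print("board",ctr,sz,a)
    v,u=np.nonzero((bm>0)&(g<95)&(P[...,2]<.018)); q=plane(cal,u,v,.012)
    c=np.array(ctr)/1000; s=abs(q[:,0]-c[0])<.04; q=q[s]
    for _ in range(5):
        p=np.polyfit(q[:,1],q[:,0],1); e=abs(np.polyval(p,q[:,1])-q[:,0]); q=q[e<max(.004,2*e.std())]
    print("line x=%.4f*y+%.4f"%tuple(p),len(q),e.std(),q[:,1].min(),q[:,1].max())
E
```

```text
top board z 0.011718511718572744
[203 124  20  23 330] mean [0.6782 0.0998 0.0587] min [0.656 0.077 0.022] max [0.703 0.122 0.064]
   rect [679.2  99.7] [47.  45.6] 1.0
[380 139  12  28 160] mean [ 0.6218 -0.3114  0.0696] min [ 0.6   -0.32   0.025] max [ 0.657 -0.305  0.102]
   rect [ 628.7 -312.5] [14.3 56.6] 89.9
[279 146  46  20 824] mean [ 0.6285 -0.1139  0.0503] min [ 0.608 -0.169  0.028] max [ 0.655 -0.06   0.06 ]
   rect [ 632.  -114.3] [110.4  44.5] 87.6
[187 192  47  16 566] mean [0.5214 0.1071 0.0383] min [0.504 0.052 0.024] max [0.542 0.164 0.047]
   rect [522.6 107.8] [111.   29.6] 84.8
[250 206   9   9  69] mean [4.965e-01 4.000e-04 4.230e-02] min [ 0.487 -0.009  0.035] max [0.507 0.01  0.049]
   rect [496.8   0.5] [19.6 19.4] 0.5
[294 229  26  17 434] mean [ 0.4317 -0.1257  0.0413] min [ 0.412 -0.156  0.025] max [ 0.451 -0.096  0.048]
   rect [ 431.7 -125.8] [60.1 38.5] 89.9
[120 279  10  14  73] mean [0.3131 0.3116 0.0249] min [0.302 0.299 0.022] max [0.333 0.32  0.029]
   rect [314.4 314.5] [35.2 17.6] 32.4
board (520.838623046875, -0.177490234375) (440.9937744140625,
[... 652 characters left out ...]
0.051 0.022] max [0.547 0.162 0.048]
   rect [528.2 106.8] [110.9  31.2] 83.3
[155 219  12  30 167] mean [ 0.6416 -0.3125  0.0674] min [ 0.605 -0.32   0.022] max [ 0.662 -0.306  0.099]
   rect [ 633.8 -312.3] [13.5 56.4] 87.2
[217 239  45  24 747] mean [ 0.6419 -0.1135  0.0482] min [ 0.613 -0.17   0.022] max [ 0.661 -0.058  0.061]
   rect [ 636.1 -114.3] [111.   44.6] 87.0
[312 265  19  20 309] mean [0.6833 0.0996 0.0572] min [0.656 0.077 0.022] max [0.706 0.122 0.064]
   rect [682.7 100.4] [47.2 47.2] 34.5
board (530.2509155273438, 0.5159912109375) (635.1466064453125, 451.9234924316406) 89.9439697265625
line x=0.0484*y+0.5644 114 0.0004648802091983777 -0.2173800565150148 0.13652133900568533
```

```bash
cat >> h.py <<'E'
def quat(slope):  # tool y along (slope,1), tool z down
    phi=(np.pi-np.arctan(slope))/2; return [0,np.cos(phi),np.sin(phi),0]
def look(r,tag,z=(0,.75)):
    cal=r.get_calibration("wrist"); p,d=r.capture("wrist"); cv2.imwrite(f"pics/{tag}.png",p[:,:,::-1])
    np.savez(tag+".npz",p=p,d=d,**cal); return cal,p,d
E
python3 - <<'E'
from h import *; from workcell import r
r.reach([.52,0,.40],quat(.049)); print(r.current_tcp_pos(),r.current_time_s())
cal,p,d=look(r,"w1"); print(cal)
P=cloud(cal,d); print(P[::60,::80,:].round(3)[...,2])
E
```

```text
[0.51992315 0.00074918 0.39982789] 2.4667
{'vfov': 68.02218496825131, 'cx': 281.17144174238285, 'cy': 218.74101838349156, 'position': array([0.44510919, 0.00484688, 0.54115376]), 'rotation': array([ 0.71521459, -0.108126  , -0.10264812,  0.68281786])}
[[-0.    -0.003 -0.002 -0.001 -0.003 -0.003 -0.002]
 [-0.001 -0.001 -0.001 -0.001 -0.002 -0.002 -0.002]
 [-0.001 -0.     0.012  0.011  0.011  0.012 -0.003]
 [ 0.056 -0.001  0.01   0.01   0.011  0.01   0.009]
 [ 0.002  0.089 -0.001  0.054  0.011 -0.002 -0.003]
 [-0.    -0.001  0.437 -0.001 -0.002  0.437 -0.003]
 [-0.001  0.465  0.476  0.021  0.061  0.475  0.463]]
```

View pics/w1.png

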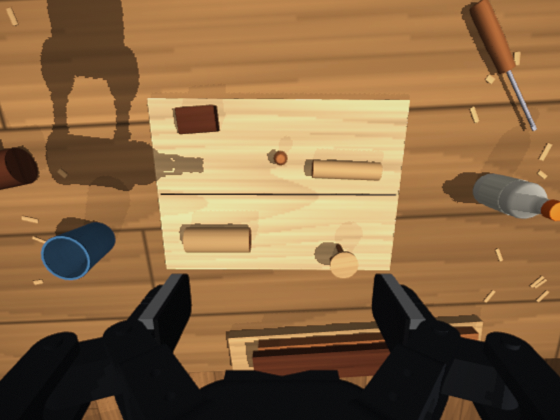

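The wrist view has up toward the robot. The line runs along row ~193, with the thick dowel at (216,239), the slim dowel at (346,170), the knob at (280,158) and the stool at (343,262).

```bash
cat >> h.py <<'E'
from scipy.optimize import least_squares
def measure(cal,p,d,verbose=True):
    """line (slope,x0) and per dowel (x,y centre,slope, offset from the line across it)"""
    P=cloud(cal,d); g=p.max(2); X,Y,Z=np.moveaxis(np.nan_to_num(P,nan=9),-1,0)
    on=(X>.38)&(X<.71)&(abs(Y)<.205)
    zb=np.median(Z[on&(Z<.02)&(Z>0.003)]); out={}
    v,u=np.nonzero(on&(abs(Z-zb)<.006)&(abs(X-.563-.049*Y)<.015)); q=plane(cal,u,v,.012); G=g[v,u].astype(float)
    s=G<.6*np.median(G); q=q[s]
    for _ in range(6):
        L=np.polyfit(q[:,1],q[:,0],1); e=abs(np.polyval(L,q[:,1])-q[:,0]); q=q[e<max(.002,2*e.std())]
    out["line"]=L; print("board z %.4f line slope %.4f x0 %.4f n %d y %.3f..%.3f"%(zb,*L,len(q),q[:,1].min(),q[:,1].max()))
    for n,rad,ys in (("thick",.022,-1),("slim",.015,1)):
        m=(on&(Z>zb+.012)&(ys*Y>.035)&(ys*Y<.19)&(Z<zb+2*rad+.008)&((X>.47))&~((X>.645)&(Y>0))).astype(np.uint8)
        k,lab,st,c=cv2.connectedComponentsWithStats(m); i=1+st[1:,4].argmax(); Q=P[lab==i]
        yc=(np.percentile(Q[:,1],1)+np.percentile(Q[:,1],99))/2
        f=lambda a:(np.hypot(Q[:,0]-a[0]-a[1]*(Q[:,1]-yc),Q[:,2]-zb-rad-a[2])-rad)*1e3
        s=least_squares(f,[Q[:,0].mean(),.05,0],loss="soft_l1",x_scale=[1e-3,1e-2,1e-3]); a=s.x
        off=(a[0]-np.polyval(L,yc))/np.hypot(1,L[0]); out[n]=(a[0],yc,a[1],off)
        print("%s x %.4f y %.4f slope %.4f off %.2f mm dAng %.2f deg dz %.1f mm len %.0f res %.2f mm n %d"%(n,a[0],yc,a[1],off*1e3,np.degrees(a[1]-L[0]),a[2]*1e3,1e3*np.ptp(Q[:,1]),np.median(abs(s.fun)),len(Q)))
    return out
E
python3 - <<'E'
from h import *
for t in ("w1",):
    z=np.load(t+".npz"); measure(dict(z),z["p"],z["d"])
from workcell import r
for n in ("top","scene"): 
    measure(r.get_calibration(n),cv2.imread(f"pics/{n}0.png")[:,:,::-1],np.load(n+"0.npy"))
E
```

```text
board z 0.0106 line slope 0.0500 x0 0.5634 n 300 y -0.204..0.196
thick x 0.6344 y -0.1132 slope 0.0475 off 76.61 mm dAng -0.15 deg dz 0.0 mm len 112 res 0.48 mm n 1727
slim x 0.5241 y 0.1069 slope 0.0861 off -44.57 mm dAng 2.07 deg dz -0.1 mm len 112 res 0.47 mm n 1262
board z 0.0117 line slope 0.0516 x0 0.5617 n 132 y -0.205..0.193
thick x 0.6325 y -0.1140 slope 0.0473 off 76.59 mm dAng -0.25 deg dz -0.3 mm len 110 res 0.88 mm n 824
slim x 0.5227 y 0.1073 slope 0.0858 off -44.41 mm dAng 1.96 deg dz 0.0 mm len 113 res 0.95 mm n 565
board z 0.0105 line slope 0.0499 x0 0.5645 n 165 y -0.203..0.195
thick x 0.6348 y -0.1144 slope 0.0478 off 75.98 mm dAng -0.12 deg dz 0.1 mm len 112 res 1.45 mm n 746
slim x 0.5250 y 0.1064 slope 0.0886 off -44.75 mm dAng 2.22 deg dz 0.4 mm len 111 res 1.70 mm n 452
```

```bash
cat >> h.py <<'E'
S=.05; N=np.array([1,-S])/np.hypot(1,S); T=np.array([S,1])/np.hypot(1,S); O=np.array([.5634,0.])
def xyz(off,along,z): return [*(O+N*off+T*along),z]
E
python3 - <<'E'
from h import *; from workcell import r
al=float((np.array([.6344,-.1132])-O)@T)
r.gripper_to(.055)
r.reach(xyz(.124,al,.12),quat(S)); r.move_linear(xyz(.124,al,.022),.08)
print(r.current_tcp_pos(),r.current_wrist_force(),r.current_time_s())
r.move_linear(xyz(.033+.055,al,.022),.03)
print(r.current_tcp_pos(),r.current_wrist_force(),r.current_time_s())
r.dwell(.3); measure(*look(r,"w2")); print(r.current_time_s())
E
```

```text
[ 0.68222206 -0.11569161  0.02274676] [ 0.66615611 -0.01154758  0.63801535] 5.5917
[ 0.64597902 -0.11378118  0.02197547] [-0.33543852  0.12229413  0.08468944] 6.9417
board z 0.0107 line slope 0.0489 x0 0.5635 n 3442 y -0.205..0.017
thick x 0.6127 y -0.1130 slope 0.0492 off 54.66 mm dAng 0.02 deg dz 0.2 mm len 112 res 0.48 mm n 32829Traceback (most recent call last):
  File "<stdin>", line 8, in <module>
  File "h.py", line 30, in measure
    k,lab,st,c=cv2.connectedComponentsWithStats(m); i=1+st[1:,4].argmax(); Q=P[lab==i]
                                                        ~~~~~~~~~~~~~~~^^
ValueError: attempt to get argmax of an empty sequence
```

View pics/w2.png

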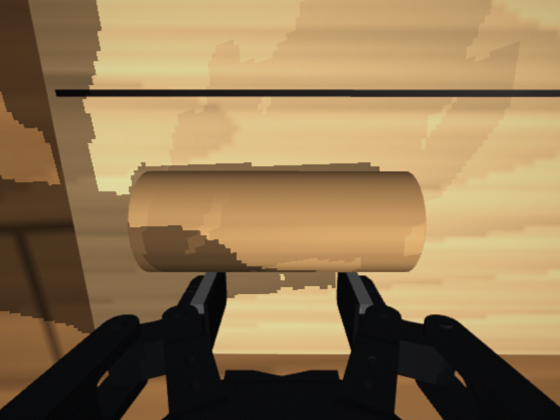

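The thick dowel at (277,221) sits against both fingertips and is parallel to the line at row 92. Its offset of 54.7 mm matches the 55 mm I predicted.

```bash
sed -i 's/        yc=(np.perc/        yc=(np.perc/; s/; i=1+st\[1:,4\].argmax(); Q=P/\n        if k<2: continue\n        i=1+st[1:,4].argmax(); Q=P/' h.py
python3 - <<'E'
from h import *; from workcell import r
al=float((np.array(r.current_tcp_pos()[:2])-O)@T)
for o,v in ((.008,.03),(.001,.012)):
    r.move_linear(xyz(.033+o,al,.022),v); print(r.current_wrist_force())
    r.dwell(.3); m=measure(*look(r,"w3")); print(r.current_tcp_pos(),r.current_time_s())
    if m["thick"][3]<.003: break
E
```

```text
[0.00557763 0.49264232 1.07714431]
board z 0.0107 line slope 0.0538 x0 0.5620 n 308 y -0.205..0.029
thick x 0.5666 y -0.1106 slope 0.0492 off 10.50 mm dAng -0.27 deg dz 0.2 mm len 113 res 0.47 mm n 32662
[ 0.59893165 -0.11141029  0.02200013] 9.3583
[ 0.40515241 -0.39972913 -0.9647057 ]
board z 0.0107 line slope 0.0495 x0 0.5631 n 1075 y -0.205..0.031
thick x 0.5591 y -0.1103 slope 0.0494 off 1.50 mm dAng -0.01 deg dz 0.2 mm len 112 res 0.48 mm n 32750
[ 0.59189435 -0.11102718  0.02196603] 10.4417
```

```bash
python3 - <<'E'
from h import *; from workcell import r
al=float((np.array(r.current_tcp_pos()[:2])-O)@T)
r.move_linear(xyz(.0327-.0003,al,.022),.005)
r.dwell(.2); r.move_linear(xyz(.06,al,.022),.05); r.move_linear(xyz(.06,al,.1),.15)
r.reach([.50,0,.33],quat(S)); r.dwell(.2); measure(*look(r,"w4")); print(r.current_time_s())
E
```

```text
board z 0.0106 line slope 0.0491 x0 0.5638 n 358 y -0.205..0.196
thick x 0.5573 y -0.1093 slope 0.0490 off -1.19 mm dAng -0.00 deg dz 0.0 mm len 112 res 0.41 mm n 2401
slim x 0.5241 y 0.1070 slope 0.0857 off -44.92 mm dAng 2.10 deg dz -0.1 mm len 112 res 0.43 mm n 1633
13.8167
```

View pics/w4.png

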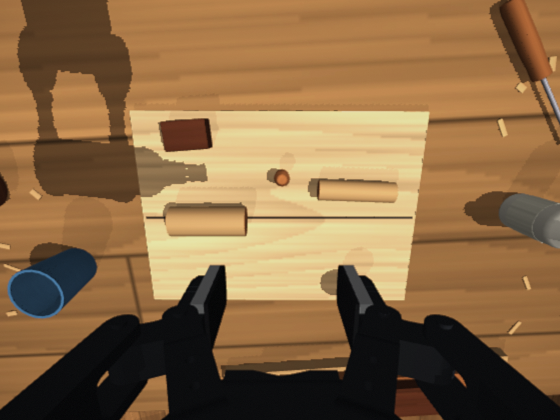

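The thick dowel at (206,220) lies over the line at row ~217. Next I'll check it with the camera directly above the line, so parallax cancels.

```bash
sed -i 's/q=plane(cal,u,v,.012); G/q=plane(cal,u,v,zb); G/' h.py
python3 - <<'E'
from h import *; from workcell import r
c=r.get_calibration("wrist")["position"]; t=r.current_tcp_pos(); print(c-t)
r.reach([.558+(t-c)[0],-.11,.20],quat(S)); r.dwell(.3); cal,p,d=look(r,"w5"); print(cal["position"]); measure(cal,p,d); print(r.current_time_s())
E
```

```text
[-0.07453038  0.0043035   0.14145559]
[ 0.55745661 -0.10507367  0.34258846]
board z 0.0105 line slope 0.0475 x0 0.5635 n 738 y -0.205..0.177
thick x 0.5571 y -0.1105 slope 0.0489 off -1.16 mm dAng 0.08 deg dz 0.0 mm len 112 res 0.36 mm n 5953
slim x 0.5234 y 0.0993 slope 0.0850 off -44.75 mm dAng 2.15 deg dz -0.2 mm len 106 res 0.41 mm n 4018
15.0333
```

View pics/w5.png

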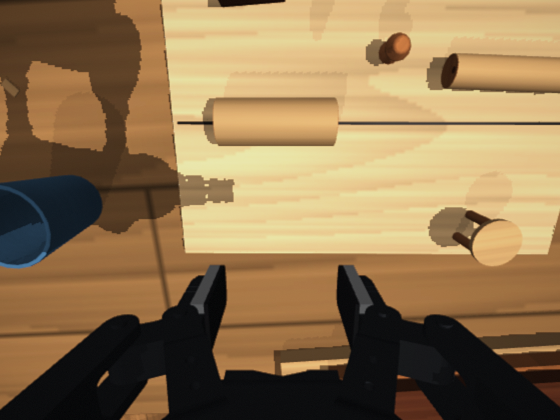

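The thick dowel spans rows 97–146, centre 121.5, against the line at row 123. It's about 1.2 mm past the line toward the robot, so I'll nudge it back gently from the robot's side.

```bash
python3 - <<'E'
from h import *; from workcell import r
al=-.1105; 
r.reach(xyz(-.047,al,.11),quat(S)); r.move_linear(xyz(-.047,al,.022),.1); r.move_linear(xyz(-.0355,al,.022),.015)
m0=measure(*look(r,"w6"))["thick"][0]
for k in range(5):
    r.move_linear(xyz(-.0345+.0005*k,al,.022),.005); r.dwell(.15)
    x=measure(*look(r,"w6"))["thick"][0]; print(k,(x-m0)*1e3)
    if x-m0>.0008: break
r.move_linear(xyz(-.05,al,.022),.05); r.move_linear(xyz(-.05,al,.11),.15)
r.reach([.632,-.11,.20],quat(S)); r.dwell(.3); measure(*look(r,"w7")); print(r.current_time_s())
E
```

```text
board z 0.0107 line slope 0.1456 x0 0.5609 n 623 y -0.139..0.050
thick x 0.5273 y -0.1076 slope 0.0578 off -17.67 mm dAng -5.03 deg dz 28.5 mm len 83 res 2.59 mm n 12377
board z 0.0106 line slope 0.1439 x0 0.5613 n 617 y -0.139..0.049
thick x 0.5280 y -0.1078 slope 0.0549 off -17.65 mm dAng -5.10 deg dz 29.2 mm len 110 res 2.60 mm n 12594
0 0.6572468414000054
board z 0.0106 line slope 0.1381 x0 0.5613 n 500 y -0.139..0.049
thick x 0.5282 y -0.1078 slope 0.0532 off -18.02 mm dAng -4.86 deg dz 29.4 mm len 110 res 2.66 mm n 12697
1 0.9048771994041305
board z 0.0105 line slope 0.0485 x0 0.5636 n 752 y -0.205..0.176
thick x 0.5571 y -0.1105 slope 0.0485 off -1.10 mm dAng -0.00 deg dz 0.0 mm len 113 res 0.37 mm n 5911
slim x 0.5234 y 0.0988 slope 0.0851 off -44.92 mm dAng 2.09 deg dz -0.2 mm len 105 res 0.42 mm n 3986
20.9
```

```bash
python3 - <<'E'
from h import *; from workcell import r
al=-.1105; 
r.reach(xyz(-.047,al,.11),quat(S)); r.move_linear(xyz(-.047,al,.022),.1); r.move_linear(xyz(-.036,al,.022),.03)
r.move_linear(xyz(-.0328,al,.022),.006); r.dwell(.2); print(r.current_wrist_force(),(np.array(r.current_tcp_pos()[:2])-O)@N)
r.move_linear(xyz(-.05,al,.022),.05); r.move_linear(xyz(-.05,al,.11),.15)
r.reach([.632,-.11,.20],quat(S)); r.dwell(.3); measure(*look(r,"w8")); print(r.current_time_s())
E
```

```text
[0.63206032 0.10934887 0.27448312] -0.03283945099231252
board z 0.0106 line slope 0.0485 x0 0.5636 n 758 y -0.205..0.176
thick x 0.5584 y -0.1106 slope 0.0490 off 0.19 mm dAng 0.03 deg dz 0.0 mm len 112 res 0.36 mm n 6017
slim x 0.5234 y 0.0987 slope 0.0852 off -44.93 mm dAng 2.10 deg dz -0.2 mm len 105 res 0.41 mm n 3986
26.2167
```

```bash
python3 - <<'E'
from h import *; from workcell import r
al=float((np.array([.5241,.107])-O)@T); print(al)
r.reach(xyz(-.087,al,.11),quat(S)); r.move_linear(xyz(-.087,al,.016),.1); print(r.current_wrist_force())
r.move_linear(xyz(-.036,al,.016),.02); print(r.current_wrist_force(),r.current_tcp_pos())
r.dwell(.2); r.move_linear(xyz(-.0265,al,.016),.006); print(r.current_wrist_force()); r.dwell(.2)
r.move_linear(xyz(-.05,al,.016),.05); r.move_linear(xyz(-.05,al,.11),.15)
r.reach([.64,.09,.20],quat(S)); r.dwell(.3); measure(*look(r,"w9")); print(r.current_time_s())
E
```

```text
0.10490395191403441
[-0.86856422 -0.17226344  0.58060115]
[ 0.21908586 -0.19853505 -0.69387549] [0.53263416 0.10659705 0.01600258]
[-0.35828997 -0.56766313 -0.83084318]
board z 0.0107 line slope 0.0483 x0 0.5637 n 404 y -0.058..0.197
thick x 0.5589 y -0.1070 slope 0.0485 off 0.33 mm dAng 0.01 deg dz -0.0 mm len 114 res 0.41 mm n 6269
slim x 0.5692 y 0.1039 slope 0.0784 off 0.42 mm dAng 1.73 deg dz -0.1 mm len 112 res 0.36 mm n 3777
35.625
```

View pics/w9.png

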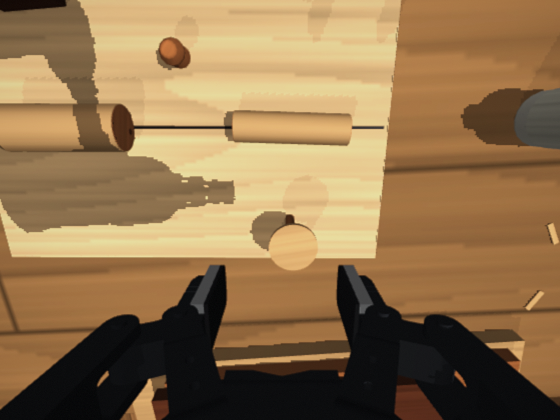

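The slim dowel at (291,128) is centred on the line to 0.4 mm but still yawed 1.7°, because only one finger touched it. Yawing it needs a force couple. I'll straddle it with the pads parallel to the line and push from both sides, keeping it on the board.

```bash
python3 - <<'E'
from h import *; from workcell import r
al=float((np.array([.5692,.105])-O)@T); S2=.0485
qs=[]
for a in (-np.arctan(S2),np.pi-np.arctan(S2)):
    phi=(a+np.pi/2)/2; q=[0,np.cos(phi),np.sin(phi),0]; j=r.inverse_kinematics(xyz(.0003,al,.13),q)
    if j is not None: qs.append((np.abs(j-np.array(r.current_q())).max(),q,j))
qs.sort(key=lambda s:s[0]); print(qs); q=qs[0][1]
r.gripper_to(.062,20); r.reach(xyz(.0003,al,.13),q); r.move_linear(xyz(.0003,al,.016),.1)
print(r.current_wrist_force(),r.current_time_s())
for o in (.036,.0325,.031,.0303):
    r.gripper_to(o,20); print(o,r.current_finger_gap(),r.current_finger_force(),r.current_wrist_force())
r.gripper_to(.062); r.dwell(.2); r.move_linear(xyz(.0003,al,.13),.12)
r.reach([.64,.09,.20],quat(S)); r.dwell(.3); measure(*look(r,"w10")); print(r.current_time_s())
E
```

```text
[(np.float64(1.5434948136687916), [0, np.float64(-0.689766968485177), np.float64(0.7240314421258022), 0], array([ 5.00793625e-02,  5.33433007e-01,  1.51335658e+00, -4.44089210e-16,
        1.09480307e+00, -3.04305127e+00])), (np.float64(1.5980978399210015), [0, np.float64(0.7240314421258021), np.float64(0.6897669684851772), 0], array([ 5.00793625e-02,  5.33433007e-01,  1.51335658e+00, -4.44089210e-16,
        1.09480307e+00,  9.85413880e-02]))]
[-0.24526274 -0.32872483 -0.78853731] 38.5333
0.036 0.03593508493101971 0.0 [ 0.07465814 -0.65628721  0.01282449]
0.0325 0.0327078498504729 0.0 [-0.18125042  0.39458342 -0.63484062]
0.031 0.03136735970500161 0.006974062562221661 [0.57437322 0.53016791 0.4766844 ]
0.0303 0.030383698425113088 1.1092333495616913 [ 0.49050389 -0.29239232  0.56809743]
board z 0.0107 line slope 0.0483 x0 0.5638 n 413 y -0.058..0.197
thick x 0.5589 y -0.1073 slope 0.0495 off 0.28 mm dAng 0.07 deg dz -0.0 mm len 113 res 0.42 mm n 6281
slim x 0.5690 y 0.1038 slope 0.0761 off 0.15 mm dAng 1.59 deg dz -0.1 mm len 112 res 0.37 mm n 3783
42.9833
```

```bash
python3 - <<'E'
from h import *; from workcell import r
al=float((np.array([.5690,.105])-O)@T); S2=.0485-.026
a=-np.arctan(S2); phi=(a+np.pi/2)/2; q=[0,np.cos(phi),np.sin(phi),0]
r.reach(xyz(.0003,al,.13),q); r.move_linear(xyz(.0003,al,.016),.1)
for o in (.033,.0303):
    r.gripper_to(o,20); print(o,r.current_finger_gap(),r.current_finger_force(),r.current_wrist_force())
r.gripper_to(.062); r.dwell(.2); r.move_linear(xyz(.0003,al,.13),.12)
r.reach([.64,.09,.20],quat(S)); r.dwell(.3); measure(*look(r,"w11")); print(r.current_time_s())
E
```

```text
0.033 0.03317327216664428 0.0 [ 0.67998939  0.22508511 -0.40249789]
0.0303 0.03023231686253047 4.341720789670944 [-0.28665363  0.22237254  2.06547227]
board z 0.0107 line slope 0.0486 x0 0.5638 n 404 y -0.058..0.197
thick x 0.5589 y -0.1071 slope 0.0490 off 0.34 mm dAng 0.02 deg dz -0.0 mm len 114 res 0.41 mm n 6277
slim x 0.5691 y 0.1039 slope 0.0709 off 0.26 mm dAng 1.27 deg dz -0.1 mm len 112 res 0.37 mm n 3788
49.7417
```

View pics/w11.png

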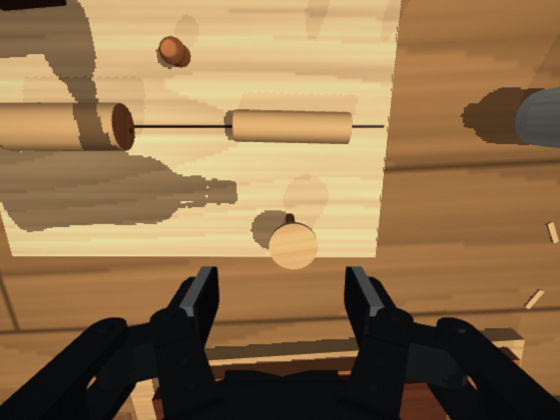

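```bash
python3 - <<'E'
from h import *; from workcell import r
al=float((np.array([.5690,.105])-O)@T); S2=.0485-.008
a=-np.arctan(S2); phi=(a+np.pi/2)/2; q=[0,np.cos(phi),np.sin(phi),0]
r.reach(xyz(.0001,al,.13),q); r.move_linear(xyz(.0001,al,.016),.12)
for o in (.0305,.0292):
    r.gripper_to(o,20); print(o,r.current_finger_gap(),r.current_finger_force(),r.current_wrist_force())
r.gripper_to(.062); r.move_linear(xyz(.0001,al,.13),.15)
r.reach([.64,.09,.20],quat(S)); r.dwell(.2); measure(*look(r,"w12")); print(r.current_time_s())
E
```

```text
0.0305 0.030496858156984448 0.3634547581896186 [-0.28875933 -0.00213021  0.19342785]
0.0292 0.02930325286871165 14.436002969741821 [ 0.51408274 -0.72296834  4.4569546 ]
board z 0.0107 line slope 0.0491 x0 0.5636 n 407 y -0.058..0.197
thick x 0.5589 y -0.1069 slope 0.0495 off 0.52 mm dAng 0.03 deg dz -0.0 mm len 113 res 0.41 mm n 6158
slim x 0.5690 y 0.1039 slope 0.0666 off 0.32 mm dAng 1.01 deg dz -0.1 mm len 112 res 0.37 mm n 3779
55.875
```

```bash
python3 -c "
from workcell import r
print(r.sign_off())"
```

```text
the job is handed in; nothing more can be done
None
```

Job handed in at about 56 s: the thick dowel lies on the line to within 0.5 mm and 0.1°, the slim dowel to within 0.4 mm but still about 1.0° off in yaw. The slim dowel's yaw was partly corrected by squeezing it between the pads on the board rather than by rolling alone, and nothing was lifted.

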